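# Clamp a tube rack on the shaker: third hand on the rail

## Robot

A 7-joint arm with a two-finger parallel gripper is mounted at the origin on the work surface. World frame = base frame: x ahead of the robot, y to its left, z up, the work surface at z = 0. Lengths are in mm, angles in rad, forces in N, time in s.
With the tool pointing down it reaches from about 350 to 900 mm from the base axis. Payload 8.1 kg.
Tool frame: the origin (TCP) lies at the very end of the fingers, on their centre line; the grasp point (between the pads) lies 19 mm behind it; z points along the fingers, y is the line along which they close (so a half turn about z gives the same grasp; the last joint's range is limited). The gripper opens to 85 mm and grips with 20 to 120 N. Pads are 22 mm wide; open, the fingers measure 114 mm over their backs; the gripper's body (76 mm by 85 mm) begins 54 mm behind the grasp point. The pads swing forward as they close: fully open they stand 13 mm farther back than shut.
Start: joints at [1.038, 0.434, 0.025, 1.573, -0.012, 1.134, -0.075], TCP at [260.41, -568.18, 231.323] pointing down, gripper open.
Joint ranges: [-2.62, 2.62], [-0.44, 2.09], [-1.27, 1.32], [0.08, 2.57], [-1.32, 4.46], [0.12, 2], [-2.74, 2.74]. Speed limits (rad/s): [2.22, 2.22, 3.01, 3.01, 3.14, 3.14, 3.14].

## Interface

Orientations are given as a unit quaternion [w, x, y, z].
In Python, from cell import * gives the robot as it stands.
- The arm moves only by the tool arm_command, never from a script. Its argument "rows" is one flat list of numbers, 5 for each row, row after row: the shift along the world's x, y, z in m, then the turn about the world's z in degrees, then the opening, from -1 (shut) to 1 (fully open), so that 0 is half open. A call has 1 to 20 rows; each row shifts and turns the commanded pose from where the row before left it; what a row does not reach is not made up. A row lasts 1/12 s, in which the tool goes at most 41.7 mm and 7.16 degrees, less where a joint would pass 70% of its speed; a pose out of reach is approached as far as the arm can. A call is refused whole if a number of a shift passes 0.0417 or a number of a turn 7.16, either way. A call with a gripper value outside its range is refused whole. The fingers move at their own pace and stop on an object; "grip_force" is the grip in N (left out, the last holds). Time passes only in rows, so rows that do not move let the fingers close. It gives the time, the measured TCP pose, the force, the opening and the grip force at its end, in the units of the state.
- read_state(): the state, without advancing time (a new reading comes with each control period).
- camera(name): name is "scene" or "top"; returns the picture (480x640x3 uint8, red, green, blue); there is no depth.
- camera_info(name): a dict with "camera_matrix" (3x3 intrinsics, pixels), "dist_coeffs" ([k1, k2, p1, p2, k3] as OpenCV has them; the pictures are not rectified), "view" (4x4, takes a point from world to camera coordinates). Camera axes: x right, y down, z forward; pixel columns grow to the right and rows downward; lengths in mm; the calibration is good to about 2 mm. A picture is of the moment at which its call begins. camera_info takes no time and is no camera call.
- job_done(): hands the job in; it is judged then, once.
The state is a dict: "time": time; "qpos": joint angles; "dq": joint speeds; "tau": joint torques, N m; "tcp_pos": TCP position; "eef_rot": TCP orientation; "wrist_force": force on the tool from outside, world axes, zero at the start; "wrist_torque": the same for the moment, N m; "grip_width": opening from 0.0 (shut) to 1.0 (fully open); "finger_force": force on a finger pad.
Only numpy, scipy, OpenCV 4.12 (cv2) and the standard library are available. Lean on these libraries where they do the work, as an engineer would, in place of code of your own. Each camera call takes 0.05 s, during which the arm holds its last target. There are 200 camera calls.

## Task

Set the purple microtube rack down upright on the shaker's mat between the two orange-faced rails, lengthwise along them and centred between their ends, and let go of it. Then push the loose clamp rail, at its middle so that I can reach the star knobs at both ends, until it holds the rack square against the sprung stop rail with a gentle, steady 10 newtons (springs about half in, never rammed home). Finish still holding that push while I tighten the knobs, and leave the other things on the bench where they are.

Things in the scene. Friction and masses are not known exactly. Their poses are not given: they have to be found in the camera images.
- rack: Purple microtube rack with coloured tube caps, a loose box 56 (its x) by 165 (its y) by 42 mm high, the caps reaching to 51 mm; 0.18 to 0.35 kg. The tubes are fixed in it. Origin: centre of its underside, z up. Its plain long sides are gripped across the 56 mm.
- shaker: White platform shaker, fixed and still, about 370 (x) by 270 (y) mm, grey control nose at its -x side. Origin: at bench level below the middle of the mat; x runs across the rails, from clamp rail to stop rail. Platform plate 270 by 290 mm, top at 104 mm; on it a grey mat 225 (x) by 205 (y) mm, top 106 mm above the bench, where the rack stands. Steel bracket behind the stop rail, to 138 mm high.
- clamp_rail: Upright flange of the clamp rail: aluminium, 230 mm long (y), 38 mm high, 7 mm thick, with an orange facing on its +x side. Origin: middle of its length, on the orange front face, at mat level (106 mm above the bench); axes as the shaker's. Behind it (-x side) a 5 mm high foot runs along it to 31 mm behind the front face, carrying a black star knob at each end (122 mm from the middle, standing 35 mm above the mat).
- rail_back (a point): Middle of the back (-x side) of the clamp rail's flange, where it is pushed; 7 mm behind the orange front face and 19.5 mm above the mat.
- rail_travel (a joint): Travel of the clamp rail along the shaker's +x, in m: 0 fully back, 0.135 at most. The orange front face is at shaker x = -0.085 + this value. It slides with a drag of about 1.5 N, has no spring, and stays where it is left.
- stop_rail: Orange front face of the sprung stop rail at the far (+x) side of the platform: 230 mm long (y), 34 mm high. Origin: middle of the face, at mat level, at shaker x = +0.085 when nothing presses it (+ stop_give when pressed); axes as the shaker's.
- stop_give (a joint): How far the sprung stop rail is pushed back, along the shaker's +x, in m: 0 free, 0.008 springs fully in. Two coil springs push back with 2.5 N per mm in all (10 N at 0.004).
- spare_rack: White microtube rack of the same size and shape as the purple one; not needed. Origin: centre of its underside.
- media_bottle: Clear square bottle, 76 mm square, 154 mm high, white cap. Origin: centre of its underside.
- amber_a: Amber bottle with blue cap, diameter 86, height 165 mm. Origin: centre of its underside.
- amber_b: Amber bottle with blue cap, diameter 70, height 135 mm. Origin: centre of its underside.
- tip_box: Blue open pipette-tip box, 85 by 122 mm, 61 mm high. Origin: centre of its underside.
- beaker: Glass beaker, diameter 72, height 85 mm. Origin: centre of its underside.
Mind the look-alikes: they are no part of the job. There is more than one size of the rack; the job needs the larger.

How it is judged (in metres and radians):
On the way, in this order (a step that is already met when the one before it is completed fails the run):
1. the purple rack stands on the mat between the rails, centred along them, let go, and not yet pressed (y of rack in the frame of shaker between -0.03 and 0.03 m and z of rack in the frame of shaker between 0.102 and 0.11 m and angle between rack's own z axis and vertical below 0.06 rad and contact force between each of the fingers, the arm and rack below 0.2 N and x of rack in the frame of shaker between -0.07 and 0.07 m and linear speed of rack below 0.02 m/s and contact force between stop_rail and rack below 3 N and angle between the y axis of rack and the y axis of shaker, either way round below 0.25 rad), for 0.2 s.
2. the clamp rail presses the rack squarely against the stop rail with 6 to 14 N, for a second (y of rack in the frame of shaker between -0.03 and 0.03 m and z of rack in the frame of shaker between 0.102 and 0.11 m and angle between rack's own z axis and vertical below 0.06 rad and contact force between each of the fingers, the arm and rack below 0.2 N and contact force between stop_rail and rack between 6 and 14 N and contact force between any of the fingers, the arm and clamp_rail above 4 N and contact force between clamp_rail and rack above 5 N and angle between the y axis of rack and the y axis of shaker, either way round below 0.05 rad and y of the grasp point in the frame of clamp_rail between -0.055 and 0.055 m), for 1 s.
At the end, for the whole second after the job is handed in: The purple rack, untouched by the robot, stands upright on the mat within 30 mm of the rails' middle, square to them (3 degrees), pressed on the stop rail with 6 to 14 N (springs 2.4 to 5.6 mm in) by the clamp rail, which the robot keeps pushing within 55 mm of its middle (all of step 2 and linear speed of rack below 0.01 m/s); the arm keeps its last pose, push and grip.
It fails at once if the rack is squeezed with more than 25 N (rammed home) (contact force between any of stop_rail, clamp_rail and rack above 25 N).
It fails at once if the rack is tipped over (more than 30 degrees) (angle between rack's own z axis and vertical above 0.52 rad).
It fails at once if the rack is dropped onto the platform from more than 20 mm (z of rack in the frame of shaker above 0.126 m and contact force between each of the fingers, the arm and rack below 0.05 N).
It fails at once if something else on the bench is shifted by more than 30 mm (distance of any of spare_rack, media_bottle, amber_a, amber_b, tip_box, beaker from where it was at the start of the episode above 0.03 m).
It also fails if it takes over 61 s, if anything falls off the work surface, if the arm or the gripper's body presses on something with over 40 N, if the wrist force passes 120 N, or if a joint passes its speed limit or range.

## Working session

There is one attempt and no reset: what is moved stays moved. The work goes in short steps, Python scripts to look and compute and a tool call to move; the robot and the scene stay as the last step left them, time stands still between calls to the robot, and variables do not carry over. Pictures are saved under pics/ and viewed, at most 10 in all, crops included, and the job is handed in when it is done.

Besides the shell and the picture viewer there is one more tool, called after "Call:" in YAML: its name, and indented under it one key for each argument. arm_command: Moves the arm, as the interface text tells. Its arguments: {"type":"object","properties":{"rows":{"type":"array","items":{"type":"number"}},"grip_force":{"type":"number"}},"required":["rows"]}

```bash
mkdir -p pics; ls; python3 - <<'E'
from cell import *
import cv2,numpy as np
for n in ("scene","top"):
    im=camera(n); cv2.imwrite(f"pics/{n}0.png",im[:,:,::-1]); np.save(f"pics/{n}0.npy",im)
    i=camera_info(n); print(n,np.round(i["camera_matrix"],1).tolist(),np.round(i["dist_coeffs"],4).tolist(),np.round(i["view"],3).tolist())
print(read_state())
E
```

```text
pics
scene [[595.8, 0.0, 312.5], [0.0, 595.8, 235.2], [0.0, 0.0, 1.0]] [0.0533, 0.0, 0.0, 0.0, 0.0] [[-0.18, 0.984, 0.013, 188.241], [0.766, 0.148, -0.625, -332.172], [-0.617, -0.103, -0.78, 1904.892], [0.0, 0.0, 0.0, 1.0]]
top [[603.5, 0.0, 325.9], [0.0, 603.5, 247.3], [0.0, 0.0, 1.0]] [-0.1074, 0.0, 0.0, 0.0, 0.0] [[-0.01, -1.0, 0.004, -114.562], [-0.98, 0.009, -0.2, 556.121], [0.199, -0.006, -0.98, 1307.119], [0.0, 0.0, 0.0, 1.0]]
{'time': 0.1, 'qpos': array([ 1.03838498,  0.43512622,  0.0249941 ,  1.57398954, -0.01158703,
        1.13397435, -0.07510796]), 'dq': array([ 0.00073431, -0.00136449,  0.0002973 , -0.00298056,  0.00084751,
        0.00034431, -0.00058335]), 'tau': array([ 3.55335920e-03, -6.71753025e+01,  1.02828149e+00, -3.16902709e+01,
        1.57295511e-02,  7.19961739e-03,  5.68836072e-05]), 'tcp_pos': array([ 260.19541417, -567.78683351,  230.62791218]), 'eef_rot': array([-6.41746849e-04,  9.77005918e-01,  2.13211112e-01, -2.13605607e-04]), 'wrist_force': array([ 0.14453032, -0.51666901,  0.26212533]), 'wrist_torque': array([-0.03439256, -0.01309737, -0.02537815]), 'finger_force': 0.0, 'grip_width': 0.9956340841989223}
```

View pics/scene0.png

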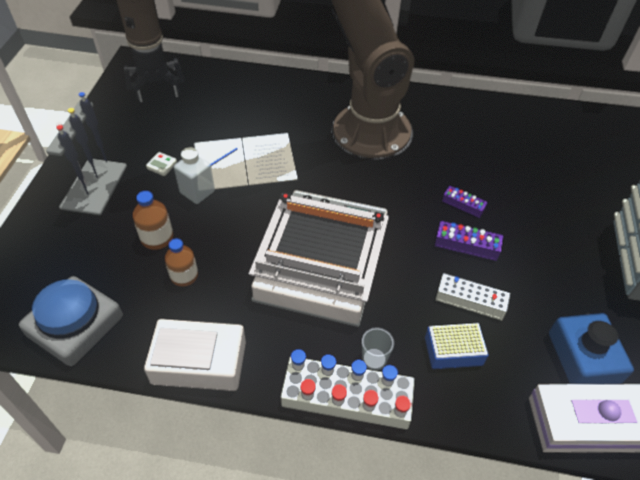

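View pics/top0.png

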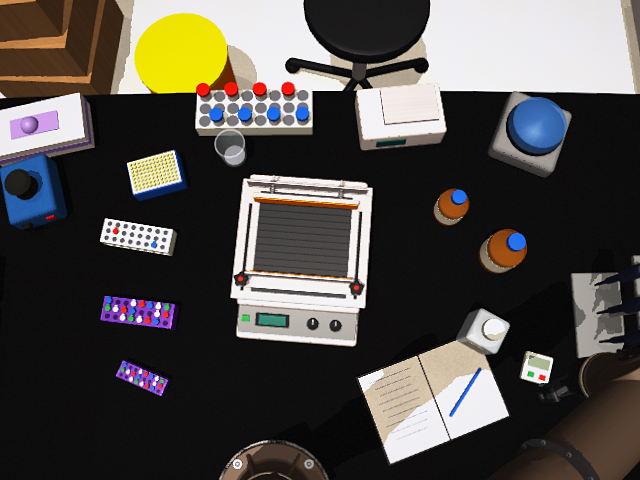

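The purple look-alikes in the top view are the larger rack at (138,312), the small rack at (142,378), and the white spare rack at (138,237). I choose the larger purple one. The shaker's nose points towards the robot, with the clamp rail at row ~280 (red-topped knobs at (240,280) and (356,288)) and the stop rail at row ~200.

```bash
cat > h.py <<'E'
from cell import *
import cv2,numpy as np
def ray(n,px):
    i=camera_info(n); V=np.array(i["view"]); 
    u=cv2.undistortPoints(np.float64(px).reshape(-1,1,2),np.array(i["camera_matrix"]),np.array(i["dist_coeffs"])).reshape(-1,2)
    d=np.c_[u,np.ones(len(u))]@V[:3,:3]; return -V[:3,:3].T@V[:3,3],d
def plane(n,px,z):
    c,d=ray(n,px); return c+d*((z-c[2])/d[:,2])[:,None]
def pix(n,p):
    i=camera_info(n); V=np.array(i["view"])
    return cv2.projectPoints(np.float64(p).reshape(-1,1,3),cv2.Rodrigues(V[:3,:3])[0],V[:3,3],np.array(i["camera_matrix"]),np.array(i["dist_coeffs"]))[0].reshape(-1,2)
def blobs(im,lo,hi,amin,close=0):
    m=cv2.inRange(cv2.cvtColor(im,cv2.COLOR_RGB2HSV),lo,hi)
    if close: m=cv2.morphologyEx(m,cv2.MORPH_CLOSE,np.ones((close,close)))
    return [c for c in cv2.findContours(m,cv2.RETR_EXTERNAL,cv2.CHAIN_APPROX_NONE)[0] if cv2.contourArea(c)>=amin]
def rect(n,c,z):
    p=plane(n,c.reshape(-1,2),z)[:,:2].astype(np.float32); return cv2.minAreaRect(p)
E
python3 - <<'E'
from h import *
for n in("scene","top"):
    im=np.load(f"pics/{n}0.npy"); print(n)
    print(" cam",ray(n,[[320,240]])[0].round())
    for c in blobs(im,(120,90,40),(150,255,255),60,7):
        print(" purple",cv2.boundingRect(c),"rect z42",np.round(np.hstack(rect(n,c,42)),2))
    for c in blobs(im,(5,150,80),(18,255,255),25,5):
        x,y,w,h=cv2.boundingRect(c)
        if h<25: print(" orange",(x,y,w,h),"z140",plane(n,[c[c[:,0,0].argmin(),0],c[c[:,0,0].argmax(),0]],140).round(1).tolist())
    for c in blobs(im,(0,170,100),(4,255,255),8):
        m=cv2.moments(c); print(" red",round(m['m10']/m['m00'],1),round(m['m01']/m['m00'],1),plane(n,[[m['m10']/m['m00'],m['m01']/m['m00']]],141).round(1).tolist())
im=np.load("pics/top0.npy")
a=cv2.resize(im[165:350,225:380],None,fx=3.2,fy=3.2,interpolation=cv2.INTER_CUBIC)
b=cv2.resize(im[285:405,95:185],None,fx=3,fy=3,interpolation=cv2.INTER_CUBIC)
o=np.zeros((595,775,3),np.uint8); o[:592,:496]=a[:595]; o[:360,500:770]=b
cv2.imwrite("pics/crop1.png",o[:,:,::-1])
E
```

```text
scene
 cam [1464.   60. 1276.]
 purple (435, 220, 69, 41) rect z42 [425.08 304.85 170.62  95.32  83.09]
 purple (442, 185, 46, 33) rect z42 [286.37 288.37 122.07  72.8   67.03]
 orange (166, 246, 26, 20) z140 [[690.0, -419.1, 140.0], [681.8, -360.6, 140.0]]
 orange (288, 203, 84, 23) z140 [[473.5, -170.2, 140.0], [505.9, 46.9, 140.0]]
 orange (133, 201, 31, 24) z140 [[583.5, -541.0, 140.0], [550.3, -475.2, 140.0]]
top
 cam [ 283. -111. 1392.]
 purple (116, 360, 54, 36) rect z42 [266.81 289.66 119.04  42.28  67.43]
 purple (100, 296, 78, 34) rect z42 [412.42 303.71 175.15  58.08  83.5 ]
 purple (19, 116, 26, 21) rect z42 [871.77 601.8   47.42  64.38   9.88]
 purple (0, 98, 91, 66) rect z42 [816.68 539.44 109.44 258.76  38.1 ]
 orange (252, 270, 96, 9) z140 [[488.5, 36.4, 140.0], [471.8, -163.1, 140.0]]
 orange (254, 197, 104, 12) z140 [[647.9, 34.5, 140.0], [630.1, -187.4, 140.0]]
 orange (0, 0, 36, 5) z140 [[1164.1, 673.1, 140.0], [1154.9, 580.7, 140.0]]
 red 541.8 377.3 [[259.0, -563.4, 141.0]]
 red 147.5 319.9 [[386.6, 254.1, 141.0]]
 red 165.2 314.5 [[397.9, 216.9, 141.0]]
 red 124.0 309.4 [[408.8, 305.2, 141.0]]
 red 141.8 304.1 [[419.8, 267.7, 141.0]]
 red 356.0 287.0 [[452.5, -181.5, 141.0]]
 red 240.0 278.1 [[473.4, 61.4, 141.0]]
 red 115.0 230.7 [[578.5, 334.2, 141.0]]
 red 202.4 89.5 [[904.6, 156.0, 141.0]]
 red 287.6 88.5 [[903.7, -36.9, 141.0]]
 red 258.8 88.8 [[904.0, 28.0, 141.0]]
 red 230.7 88.7 [[905.2, 91.7, 141.0]]
```

View pics/crop1.png

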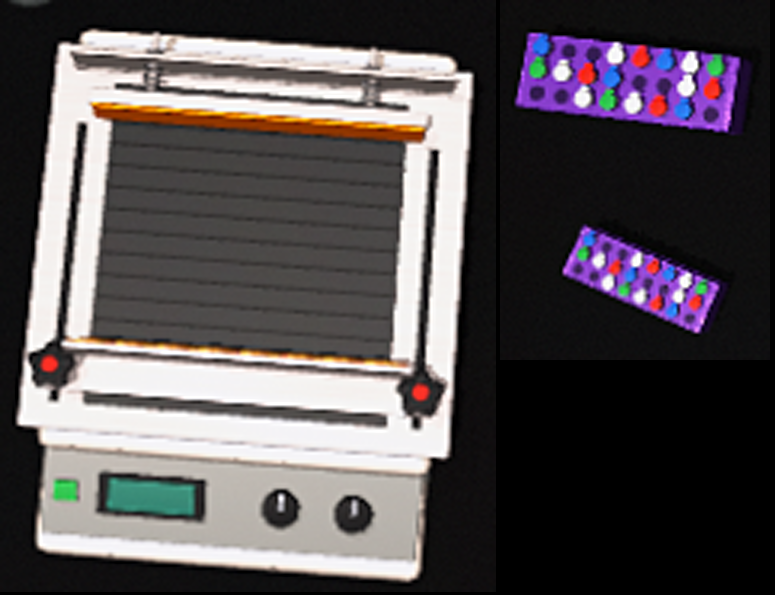

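The crop confirms the larger purple rack on the left, at (138,312) in the full picture. The knobs measure 244 mm apart, as they should. Next I'll fit the rail edges.

```bash
python3 - <<'E'
from h import *
im=np.load("pics/top0.npy")
ang=-np.arctan2(20.9,242.9); X=np.array([np.cos(ang),np.sin(ang)]);Y=np.array([-X[1],X[0]])
print("yaw",np.degrees(ang))
m=cv2.inRange(cv2.cvtColor(im,cv2.COLOR_RGB2HSV),(4,120,60),(20,255,255))
for nm,r0,r1,zt in(("stop",192,215,140),("clamp",264,285,144)):
    top=[];bot=[]
    for c in range(262,345,3):
        r=np.flatnonzero(m[r0:r1,c])
        if len(r): top.append((c,r0+r[0]-.5));bot.append((c,r0+r[-1]+.5))
    for e,z in((top,zt),(bot,106 if nm=="stop" else zt)):
        p=plane("top",e,z)[:,:2]; s=p@X; k=np.polyfit(p@Y,s,1)
        print(nm,len(e),"z",z,"s=p.X med",np.median(s).round(1),"slope deg",np.degrees(k[0]).round(2),np.percentile(s,[10,90]).round(1))
# mat side edges, z=106 : dark/white transition
g=cv2.cvtColor(im,cv2.COLOR_RGB2GRAY).astype(int)
L=[];R=[]
for r in range(215,262,3):
    d=np.diff(g[r]); L.append((240+d[240:275].argmin()+.5,r)); R.append((335+d[335:365].argmax()+.5,r))
for e in(L,R):
    p=plane("top",e,106)[:,:2]; print("mat t=p.Y",np.median(p@Y).round(1),np.percentile(p@Y,[10,90]).round(1))
k=np.array([[452.5,-181.5],[473.4,61.4]]); print("knobs X,Y",(k@X).round(1),(k@Y).round(1))
# rail ends stop
E
```

```text
yaw -4.917824872101268
stop 28 z 140 s=p.X med 645.8 slope deg -0.03 [642.7 646.7]
stop 28 z 106 s=p.X med 643.5 slope deg 0.08 [642.7 644.4]
clamp 28 z 144 s=p.X med 485.7 slope deg 0.05 [485.  486.6]
clamp 28 z 144 s=p.X med 482.5 slope deg -0.02 [481.7 483.5]
mat t=p.Y 103.9 [ 81.3 104.8]
mat t=p.Y -144.8 [-145.6 -122.1]
knobs X,Y [466.4 466.4] [-142.   101.8]
```

Findings:

| Item | World position (mm) | Yaw |
|---|---|---|
| Shaker origin | (555, -68) | -4.9° |
| Rail travel | about 12 | – |
| Rack centre | (413, 308) | -6.5° |

I'm moving above the rack and turning the tool +58.8°.

Call:
arm_command:
  rows: [0.0136,0.0334,0.005,3,1,0.0136,0.0334,0.005,3,1,0.0136,0.0334,0.005,3,1,0.0136,0.0334,0.005,3,1,0.0136,0.0334,0.005,3,1,0.0136,0.0334,0.005,3,1,0.0136,0.0334,0.005,3,1,0.0136,0.0334,0.005,3,1,0.0136,0.0334,0.005,3,1,0.0136,0.0334,0.005,3,1,0.0136,0.0334,0.005,3,1,0.0136,0.0334,0.005,3,1,0.0136,0.0334,0.005,3,1,0.0136,0.0334,0.005,3,1]

```text
time: 1.27
tcp_pos: [450.8, -98.9, 301.5]
eef_rot: [0.0, 0.835, 0.55, -0.0]
wrist_force: [0.8, -0.7, -0.1]
grip_width: 1.003
finger_force: 0.0
```

Call:
arm_command:
  rows: [-0.0031,0.034,0,1.4,1,-0.0031,0.034,0,1.4,1,-0.0031,0.034,0,1.4,1,-0.0031,0.034,0,1.4,1,-0.0031,0.034,0,1.4,1,-0.0031,0.034,0,1.4,1,-0.0031,0.034,0,1.4,1,-0.0031,0.034,0,1.4,1,-0.0031,0.034,0,1.4,1,-0.0031,0.034,0,1.4,1,-0.0031,0.034,0,1.4,1,-0.0031,0.034,0,1.4,1,0,0,0,0,1,0,0,0,0,1,0,0,0,0,1,0,0,0,0,1]

```text
time: 2.6
tcp_pos: [414.0, 306.1, 301.0]
eef_rot: [0.0, 0.747, 0.665, -0.0]
wrist_force: [-0.1, -0.9, -0.8]
grip_width: 1.005
finger_force: 0.0
```

Call:
arm_command:
  rows: [0,0,-0.037,0,1,0,0,-0.037,0,1,0,0,-0.037,0,1,0,0,-0.037,0,1,0,0,-0.037,0,1,0,0,-0.037,0,1,0,0,0,0,1,0,0,0,0,1,0,0,0,0,1]

```text
time: 3.35
tcp_pos: [414.6, 307.7, 81.2]
eef_rot: [0.0, 0.747, 0.665, 0.001]
wrist_force: [0.7, 0.2, -0.6]
grip_width: 1.002
finger_force: 0.0
```

```bash
python3 - <<'E'
from h import *
a=camera("scene");b=camera("top")
print(read_state()["tcp_pos"].round(1))
f=lambda i:cv2.resize(i,None,fx=3,fy=3,interpolation=cv2.INTER_CUBIC)
o=np.hstack([f(a[150:300,400:530]),f(b[250:400,70:200])]); cv2.imwrite("pics/c2.png",o[:,:,::-1])
E
```

```text
[415.  308.3  81.8]
```

View pics/c2.png

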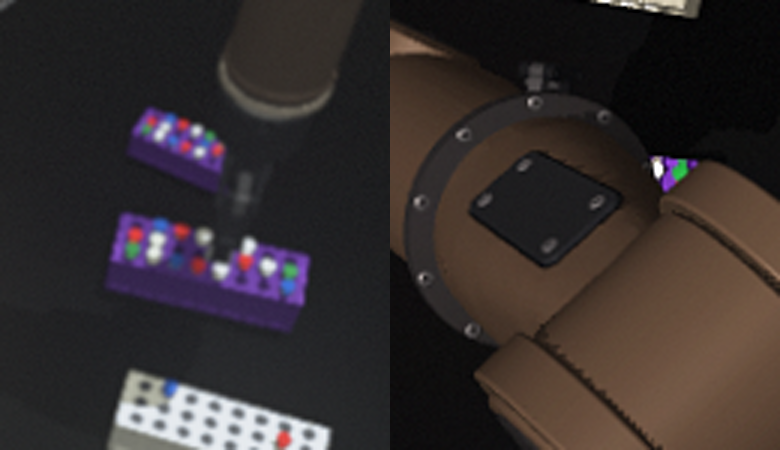

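The crop shows the open fingers over the middle of the large rack, with the near finger tip at about (472,233) in the scene picture. I'll go down in two steps.

Call:
arm_command:
  rows: [-0.001,0,-0.015,0,1,0,0,-0.015,0,1,0,0,-0.015,0,1,0,0,0,0,1]

```text
time: 3.78
tcp_pos: [412.8, 307.0, 34.2]
eef_rot: [0.0, 0.747, 0.665, -0.0]
wrist_force: [0.5, 0.1, -0.8]
grip_width: 0.997
finger_force: 0.0
```

Call:
arm_command:
  rows: [0,0,-0.013,0,1,0,0,-0.013,0,1,0,0,0,0,1,0,0,0,0,1]

```text
time: 4.12
tcp_pos: [413.1, 307.8, 9.6]
eef_rot: [0.0, 0.747, 0.665, 0.001]
wrist_force: [0.4, -0.1, 0.9]
grip_width: 1.003
finger_force: 0.0
```

Call:
arm_command:
  rows: [0,0,0,0,-0.3,0,0,0,0,-0.3,0,0,0,0,-0.3,0,0,0,0,-0.3,0,0,0,0,-0.3,0,0,0,0,-0.3,0,0,0,0,-0.3,0,0,0,0,-0.3,0,0,0,0,-0.3,0,0,0,0,-0.3,0,0,0,0,-0.3,0,0,0,0,-0.3]
  grip_force: 40

```text
time: 5.12
tcp_pos: [413.2, 307.9, 9.6]
eef_rot: [0.0, 0.747, 0.665, 0.001]
wrist_force: [-0.3, -1.1, 8.5]
grip_width: 0.649
finger_force: 41.5
```

Gripped: 0.649 of 85 mm is 55 mm. Now I lift the rack and carry it to just above the mat.

Call:
arm_command:
  rows: [0,0,0.01,0,-0.3,0,0,0.02,0,-0.3,0,0,0.03,0,-0.3,0,0,0.03,0,-0.3,0,0,0.03,0,-0.3,0,0,0.03,0,-0.3,0,0,0.03,0,-0.3,0,0,0.02,0,-0.3,0,0,0,0,-0.3]

```text
time: 5.87
tcp_pos: [413.7, 309.2, 213.4]
eef_rot: [0.0, 0.746, 0.666, 0.003]
wrist_force: [-0.3, 0.0, -1.9]
grip_width: 0.65
finger_force: 44.1
```

Call:
arm_command:
  rows: [0.0045,-0.0115,0,0.1,-0.3,0.0085,-0.022,0,0.1,-0.3,0.0105,-0.0269,0,0.12,-0.3,0.0105,-0.0269,0,0.12,-0.3,0.0105,-0.0269,0,0.12,-0.3,0.0105,-0.0269,0,0.12,-0.3,0.0105,-0.0269,0,0.12,-0.3,0.0105,-0.0269,0,0.12,-0.3,0.0105,-0.0269,0,0.12,-0.3,0.0105,-0.0269,0,0.12,-0.3,0.0105,-0.0269,0,0.12,-0.3,0.0105,-0.0269,0,0.12,-0.3,0.0105,-0.0269,0,0.12,-0.3,0.0105,-0.0269,0,0.1,-0.3,0.0085,-0.02,0,0,-0.3,0,0,0,0,-0.3,0,0,0,0,-0.3,0,0,0,0,-0.3]

```text
time: 7.37
tcp_pos: [559.3, -68.0, 208.0]
eef_rot: [-0.001, 0.737, 0.676, -0.0]
wrist_force: [0.1, 1.2, -1.7]
grip_width: 0.649
finger_force: 44.0
```

```bash
python3 - <<'E'
from h import *
a=camera("scene");b=camera("top"); np.save("pics/s3.npy",a);np.save("pics/t3.npy",b)
s=read_state();print(s["tcp_pos"].round(1),s["wrist_force"].round(1),s["grip_width"],s["eef_rot"].round(4))
f=lambda i:cv2.resize(i,None,fx=3,fy=3,interpolation=cv2.INTER_CUBIC)
o=np.hstack([f(a[140:330,250:385]),f(b[155:345,240:370])]); cv2.imwrite("pics/c3.png",o[:,:,::-1])
E
```

```text
[559.6 -67.3 208.3] [-0.5  0.  -2.1] 0.6473925085069296 [-4.000e-04  7.363e-01  6.766e-01  0.000e+00]
```

View pics/c3.png

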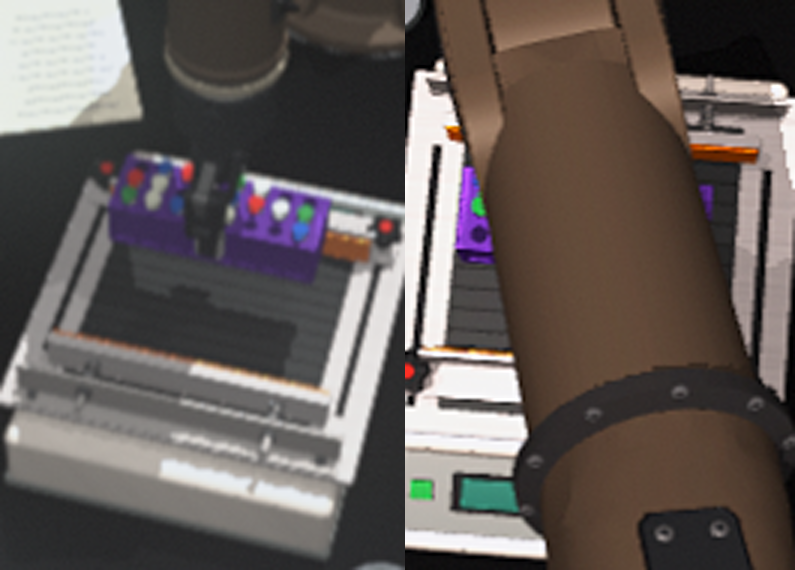

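The rack hangs level in the gripper, with the finger at about (317,208) in the scene picture, above the mat and between the rails. I'll check its centring numerically.

```bash
python3 - <<'E'
from h import *
ang=np.radians(-4.92); X=np.array([np.cos(ang),np.sin(ang)]);Y=np.array([-X[1],X[0]]);O=np.array([554.7,-68.0])
for n,f in(("scene","s3"),("top","t3")):
    im=np.load(f"pics/{f}.npy")
    for c in blobs(im,(120,90,30),(150,255,255),30,3):
        x,y,w,h=cv2.boundingRect(c)
        if not(240<x<370 and 170<y<270): continue
        p=c.reshape(-1,2)
        for z in(241,199):
            q=(plane(n,p,z)[:,:2]-O); print(n,(x,y,w,h),z,"x_s",(q@X).min().round(1),(q@X).max().round(1),"y_s",(q@Y).min().round(1),(q@Y).max().round(1))
s=read_state();q=s["tcp_pos"][:2]-O;print("tcp in shaker",q@X,q@Y)
E
```

```text
scene (324, 201, 36, 33) 241 x_s -22.7 61.9 y_s 11.9 86.1
scene (324, 201, 36, 33) 199 x_s -59.9 28.1 y_s 4.1 81.2
scene (286, 192, 29, 34) 241 x_s -22.7 62.7 y_s -81.8 -5.3
scene (286, 192, 29, 34) 199 x_s -59.9 29.0 y_s -93.4 -13.8
top (338, 216, 5, 13) 241 x_s 7.9 32.1 y_s -82.3 -72.9
top (338, 216, 5, 13) 199 x_s 17.9 43.0 y_s -82.9 -73.1
top (257, 210, 13, 33) 241 x_s -32.1 32.4 y_s 57.6 83.6
top (257, 210, 13, 33) 199 x_s -23.6 43.4 y_s 62.2 89.1
tcp in shaker 4.778142835000732 1.0661690735095288
```

The rack is centred within about 2 mm, at x_s ≈ +4.5 and y_s ≈ +1. Lowering it now.

Call:
arm_command:
  rows: [0,0,-0.02,0,-0.3,0,0,-0.025,0,-0.3,0,0,-0.02,0,-0.3,0,0,-0.015,0,-0.3,0,0,-0.006,0,-0.3,0,0,0,0,-0.3,0,0,0,0,-0.3]

```text
time: 8.05
tcp_pos: [560.3, -68.1, 122.9]
eef_rot: [0.0, 0.737, 0.676, 0.0]
wrist_force: [-0.2, 0.4, -2.0]
grip_width: 0.645
finger_force: 43.9
```

Call:
arm_command:
  rows: [0,0,-0.002,0,-0.3,0,0,-0.002,0,-0.3,0,0,0,0,-0.3,0,0,0,0,-0.3]

```text
time: 8.38
tcp_pos: [560.3, -68.9, 118.7]
eef_rot: [0.0, 0.737, 0.676, 0.0]
wrist_force: [0.3, -0.2, -3.1]
grip_width: 0.649
finger_force: 43.9
```

Call:
arm_command:
  rows: [0,0,-0.0015,0,-0.3,0,0,-0.001,0,-0.3,0,0,0,0,-0.3,0,0,0,0,-0.3]

```text
time: 8.72
tcp_pos: [560.1, -68.9, 115.8]
eef_rot: [-0.0, 0.737, 0.676, -0.0]
wrist_force: [-0.2, -0.1, -2.0]
grip_width: 0.653
finger_force: 44.1
```

Call:
arm_command:
  rows: [0,0,-0.001,0,-0.3,0,0,0,0,-0.3,0,0,0,0,-0.3]

```text
time: 8.97
tcp_pos: [560.1, -68.9, 115.6]
eef_rot: [0.0, 0.737, 0.676, -0.0]
wrist_force: [-3.4, -0.2, 7.2]
grip_width: 0.65
finger_force: 45.0
```

It has touched down (Fz jumped to +7). I release, then raise straight up.

Call:
arm_command:
  rows: [0,0,0,0,0.5,0,0,0,0,0.7,0,0,0,0,0.9,0,0,0,0,0.9,0,0,0,0,0.9,0,0,0,0,0.9,0,0,0,0,0.9]

```text
time: 9.55
tcp_pos: [560.1, -68.9, 114.8]
eef_rot: [-0.0, 0.737, 0.676, 0.0]
wrist_force: [1.5, -0.3, -0.2]
grip_width: 0.949
finger_force: 0.0
```

Call:
arm_command:
  rows: [0,0,0.01,0,0.9,0,0,0.02,0,0.9,0,0,0.03,0,0.9,0,0,0.03,0,0.9,0,0,0.03,0,0.9,0,0,0.02,0,0.9,0,0,0,0,0.9,0,0,0,0,0.9]

```text
time: 10.22
tcp_pos: [560.7, -68.7, 256.6]
eef_rot: [0.001, 0.737, 0.676, 0.001]
wrist_force: [-0.4, -0.4, -1.2]
grip_width: 0.952
finger_force: 0.0
```

Call:
arm_command:
  rows: [-0.03,0.0026,0,0,0,-0.03,0.0026,0,0,-0.5,-0.03,0.0026,0,0,-1,-0.0296,0.0025,0,0,-1,0,0,0,0,-1,0,0,0,0,-1,0,0,0,0,-1,0,0,0,0,-1,0,0,0,0,-1,0,0,0,0,-1]

```text
time: 11.05
tcp_pos: [441.1, -58.5, 254.6]
eef_rot: [-0.0, 0.737, 0.676, 0.0]
wrist_force: [0.2, 0.8, 0.8]
grip_width: 0.001
finger_force: 0.0
```

```bash
python3 - <<'E'
from h import *
ang=np.radians(-4.92); X=np.array([np.cos(ang),np.sin(ang)]);Y=np.array([-X[1],X[0]]);O=np.array([554.7,-68.0])
im=camera("scene"); s=read_state(); q=s["tcp_pos"][:2]-O; print("tcp",s["tcp_pos"].round(1),"s",q@X,q@Y,s["grip_width"])
for c in blobs(im,(120,90,30),(150,255,255),60,7):
    x,y,w,h=cv2.boundingRect(c)
    if not(240<x<370 and 170<y<270): continue
    for z in(148,106):
        p=plane("scene",c.reshape(-1,2),z)[:,:2]-O; print((x,y,w,h),z,"x_s",(p@X).min().round(1),(p@X).max().round(1),"y_s",(p@Y).min().round(1),(p@Y).max().round(1),cv2.minAreaRect(p.astype(np.float32))[2])
cv2.imwrite("pics/c4.png",cv2.resize(im[140:330,230:400],None,fx=3,fy=3,interpolation=cv2.INTER_CUBIC)[:,:,::-1])
E
```

```text
tcp [441.  -58.5 254.5] s -114.13029854160236 -0.25089442684200297 0.002513009018500001
(286, 217, 71, 41) 148 x_s -26.2 60.7 y_s -83.8 84.0 85.2707290649414
(286, 217, 71, 41) 106 x_s -60.4 29.7 y_s -94.6 79.5 85.2707290649414
```

View pics/c4.png

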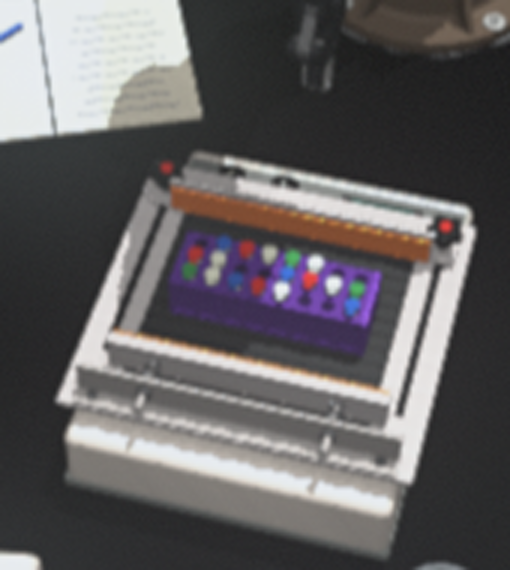

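The rack stands upright and parallel between the rails, with its front bottom edge at about (345,258), its +x edge at x_s ≈ 30–33 and centred in y. The shut fingers are behind the clamp rail, so I lower them.

Call:
arm_command:
  rows: [0,0,-0.03,0,-1,0,0,-0.03,0,-1,0,0,-0.03,0,-1,0,0,-0.025,0,-1,0,0,-0.015,0,-1,0,0,-0.006,0,-1,0,0,0,0,-1,0,0,0,0,-1,0,0,0,0,-1]

```text
time: 11.85
tcp_pos: [441.5, -58.5, 119.9]
eef_rot: [0.001, 0.737, 0.676, 0.001]
wrist_force: [0.4, 0.1, 0.3]
grip_width: -0.0
finger_force: 0.0
```

Call:
arm_command:
  rows: [0.005,-0.0004,0,0,-1,0.005,-0.0004,0,0,-1,0.003,-0.0003,0,0,-1,0.002,-0.0002,0,0,-1,0,0,0,0,-1,0,0,0,0,-1]

```text
time: 12.35
tcp_pos: [455.6, -59.9, 118.8]
eef_rot: [-0.0, 0.737, 0.676, 0.0]
wrist_force: [-0.2, 0.3, -0.8]
grip_width: 0.002
finger_force: 0.0
```

Call:
arm_command:
  rows: [0.002,-0.0002,0,0,-1,0.002,-0.0002,0,0,-1,0.002,-0.0001,0,0,-1,0.002,-0.0002,0,0,-1,0.002,-0.0002,0,0,-1,0,0,0,0,-1]

```text
time: 12.85
tcp_pos: [465.8, -60.8, 118.7]
eef_rot: [-0.0, 0.737, 0.676, 0.0]
wrist_force: [-1.3, -0.3, 0.7]
grip_width: -0.003
finger_force: 0.0
```

Call:
arm_command:
  rows: [0.003,-0.0003,0,0,-1,0.003,-0.0002,0,0,-1,0.003,-0.0003,0,0,-1,0.003,-0.0002,0,0,-1,0.003,-0.0003,0,0,-1,0.003,-0.0002,0,0,-1,0.003,-0.0003,0,0,-1,0.003,-0.0003,0,0,-1]

```text
time: 13.52
tcp_pos: [489.7, -62.9, 118.8]
eef_rot: [-0.0, 0.737, 0.676, -0.0]
wrist_force: [-2.0, 0.6, -0.9]
grip_width: 0.002
finger_force: 0.9
```

Call:
arm_command:
  rows: [0.0025,-0.0002,0,0,-1,0.0025,-0.0002,0,0,-1,0.0025,-0.0002,0,0,-1,0.0025,-0.0002,0,0,-1,0.0025,-0.0002,0,0,-1,0.0025,-0.0002,0,0,-1,0.0025,-0.0002,0,0,-1,0.0025,-0.0002,0,0,-1,0.0025,-0.0002,0,0,-1,0.0025,-0.0002,0,0,-1,0.0025,-0.0002,0,0,-1,0.0025,-0.0002,0,0,-1,0.0025,-0.0002,0,0,-1,0.0025,-0.0002,0,0,-1,0.0025,-0.0003,0,0,-1,0.0025,-0.0003,0,0,-1,0.0025,-0.0003,0,0,-1,0.0025,-0.0003,0,0,-1]

```text
time: 15.02
tcp_pos: [534.8, -66.7, 118.8]
eef_rot: [-0.0, 0.737, 0.676, 0.0]
wrist_force: [-3.2, 1.0, -0.5]
grip_width: 0.001
finger_force: 1.3
```

```bash
python3 - <<'E'
from h import *
ang=np.radians(-4.92); X=np.array([np.cos(ang),np.sin(ang)]);Y=np.array([-X[1],X[0]]);O=np.array([554.7,-68.0])
im=camera("scene"); s=read_state(); q=s["tcp_pos"][:2]-O; print("tcp",s["tcp_pos"].round(1),"s",q@X,q@Y,"F",s["wrist_force"].round(1))
for c in blobs(im,(120,90,30),(150,255,255),60,7):
    x,y,w,h=cv2.boundingRect(c)
    if not(240<x<370 and 170<y<290): continue
    for z in(148,106):
        p=plane("scene",c.reshape(-1,2),z)[:,:2]-O; print((x,y,w,h),z,"x_s",(p@X).min().round(1),(p@X).max().round(1),"y_s",(p@Y).min().round(1),(p@Y).max().round(1),cv2.minAreaRect(p.astype(np.float32))[2])
cv2.imwrite("pics/c5.png",cv2.resize(im[140:330,230:400],None,fx=3,fy=3,interpolation=cv2.INTER_CUBIC)[:,:,::-1])
E
```

```text
tcp [535.3 -66.8 118.9] s -19.39571392227183 -0.43704093860858556 F [-0.9 -0.3 -1.5]
(284, 225, 71, 40) 148 x_s 0.8 83.5 y_s -83.6 84.2 85.24491882324219
(284, 225, 71, 40) 106 x_s -32.5 53.3 y_s -94.3 79.7 85.24491119384766
```

View pics/c5.png

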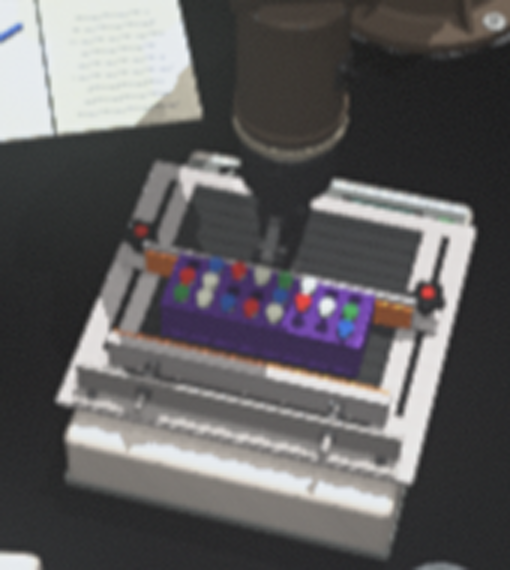

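The rail pushes the rack squarely: rail behind, rack front bottom edge near (350,265), and about 27 mm left to the stop.

Call:
arm_command:
  rows: [0.002,-0.0002,0,0,-1,0.002,-0.0002,0,0,-1,0.002,-0.0001,0,0,-1,0.002,-0.0002,0,0,-1,0.002,-0.0002,0,0,-1,0.002,-0.0002,0,0,-1,0.002,-0.0001,0,0,-1,0.002,-0.0002,0,0,-1,0.002,-0.0002,0,0,-1,0.001,-0.0001,0,0,-1,0,0,0,0,-1]

```text
time: 15.98
tcp_pos: [554.0, -68.6, 118.9]
eef_rot: [0.0, 0.737, 0.676, 0.0]
wrist_force: [-1.0, 0.8, -0.7]
grip_width: -0.002
finger_force: 0.5
```

Call:
arm_command:
  rows: [0.001,-0.0001,0,0,-1,0.001,-0.0001,0,0,-1,0.001,-0.0001,0,0,-1,0.001,0,0,0,-1,0,0,0,0,-1]

```text
time: 16.4
tcp_pos: [557.8, -69.0, 118.9]
eef_rot: [0.0, 0.737, 0.676, 0.0]
wrist_force: [-1.0, 2.2, 1.0]
grip_width: -0.001
finger_force: 1.0
```

Call:
arm_command:
  rows: [0.001,-0.0001,0,0,-1,0.001,-0.0001,0,0,-1,0,0,0,0,-1,0,0,0,0,-1]

```text
time: 16.73
tcp_pos: [559.8, -69.2, 118.9]
eef_rot: [0.0, 0.737, 0.676, 0.0]
wrist_force: [-0.6, 1.1, 1.0]
grip_width: 0.001
finger_force: 0.7
```

Call:
arm_command:
  rows: [0.001,-0.0001,0,0,-1,0.001,-0.0001,0,0,-1,0,0,0,0,-1,0,0,0,0,-1]

```text
time: 17.07
tcp_pos: [561.7, -69.3, 118.8]
eef_rot: [0.0, 0.737, 0.676, 0.0]
wrist_force: [-1.9, 0.4, 0.5]
grip_width: -0.003
finger_force: 0.8
```

Call:
arm_command:
  rows: [0.001,-0.0001,0,0,-1,0,0,0,0,-1,0,0,0,0,-1]

```text
time: 17.32
tcp_pos: [562.6, -69.4, 118.9]
eef_rot: [0.0, 0.737, 0.676, 0.0]
wrist_force: [-0.5, 1.1, 1.6]
grip_width: 0.003
finger_force: 0.9
```

Call:
arm_command:
  rows: [0.001,-0.0001,0,0,-1,0,0,0,0,-1,0,0,0,0,-1]

```text
time: 17.57
tcp_pos: [563.5, -69.5, 118.8]
eef_rot: [0.0, 0.737, 0.676, -0.0]
wrist_force: [-2.7, 1.4, 2.1]
grip_width: 0.0
finger_force: 1.4
```

Call:
arm_command:
  rows: [0.001,-0.0001,0,0,-1,0,0,0,0,-1,0,0,0,0,-1]

```text
time: 17.82
tcp_pos: [564.1, -69.5, 118.8]
eef_rot: [-0.0, 0.737, 0.676, -0.0]
wrist_force: [-4.8, 0.8, 4.3]
grip_width: -0.0
finger_force: 2.6
```

Call:
arm_command:
  rows: [0.001,-0.0001,0,0,-1,0,0,0,0,-1,0,0,0,0,-1]

```text
time: 18.07
tcp_pos: [564.8, -69.6, 118.8]
eef_rot: [-0.0, 0.737, 0.676, -0.001]
wrist_force: [-6.2, 1.0, 4.5]
grip_width: 0.001
finger_force: 3.3
```

Call:
arm_command:
  rows: [0.001,-0.0001,0,0,-1,0,0,0,0,-1,0,0,0,0,-1]

```text
time: 18.32
tcp_pos: [565.3, -69.7, 118.7]
eef_rot: [-0.001, 0.737, 0.676, -0.001]
wrist_force: [-8.4, 0.4, 6.1]
grip_width: -0.004
finger_force: 4.3
```

Call:
arm_command:
  rows: [0.001,-0.0001,0,0,-1,0,0,0,0,-1,0,0,0,0,-1]

```text
time: 18.57
tcp_pos: [565.9, -69.7, 118.7]
eef_rot: [-0.001, 0.737, 0.676, -0.001]
wrist_force: [-10.9, 2.0, 7.7]
grip_width: -0.002
finger_force: 5.2
```

```bash
python3 - <<'E'
from h import *
for k in range(8):
    im=camera("top" if k%2 else "scene"); s=read_state(); print(s["time"],s["tcp_pos"].round(2),s["wrist_force"].round(1),s["finger_force"])
E
```

```text
18.6167 [565.89 -69.72 118.68] [-9.4  0.8  7.9] 5.173782259225845
18.6667 [565.9  -69.71 118.68] [-10.3   1.5   7. ] 5.16673743724823
18.7167 [565.9  -69.73 118.69] [-10.7   1.2   7.9] 5.1614440977573395
18.7667 [565.89 -69.75 118.69] [-10.6   1.7   7.6] 5.158579498529434
18.8167 [565.88 -69.73 118.68] [-10.3   1.1   7.2] 5.1601240038871765
18.8667 [565.88 -69.71 118.68] [-10.8   1.3   7.4] 5.160164684057236
18.9167 [565.89 -69.74 118.67] [-10.6   1.7   7.5] 5.158421695232391
18.9667 [565.89 -69.76 118.68] [-10.1   1.5   7.6] 5.159014463424683
```

Call:
arm_command:
  rows: [0.001,-0.0001,0,0,-1,0,0,0,0,-1,0,0,0,0,-1,0,0,0,0,-1]

```text
time: 19.3
tcp_pos: [566.4, -69.8, 118.6]
eef_rot: [-0.001, 0.737, 0.676, -0.002]
wrist_force: [-11.7, 1.6, 8.8]
grip_width: -0.001
finger_force: 6.1
```

```bash
python3 - <<'E'
from h import *
ang=np.radians(-4.92); X=np.array([np.cos(ang),np.sin(ang)]);Y=np.array([-X[1],X[0]]);O=np.array([554.7,-68.0])
g0=cv2.cvtColor(np.load("pics/scene0.npy"),cv2.COLOR_RGB2GRAY).astype(np.float32); im=camera("scene")
F=[]
for k in range(5): camera("top"); F.append(read_state()["wrist_force"])
s=read_state(); print(s["time"],s["tcp_pos"].round(2),np.mean(F,0).round(1),s["finger_force"], "y_s",(s["tcp_pos"][:2]-O)@Y)
g=cv2.cvtColor(im,cv2.COLOR_RGB2GRAY).astype(np.float32)
# rear top edge of the stop rail: column-wise brightness-edge shift (dark gap below the rail back)
W=lambda x:np.r_[O+X*x,0]
a=pix("scene",[np.r_[O+X*93,130]])[0];b=pix("scene",[np.r_[O+X*97,130]])[0]; print("px for 4 mm",(b-a).round(2), "at",a.round())
for (x0,y0,x1,y1) in((266,250,280,266),(345,266,358,282),(268,250,358,285)):
    print("shift",np.round(cv2.phaseCorrelate(g0[y0:y1,x0:x1],g[y0:y1,x0:x1]),2) if 0 else np.round(cv2.phaseCorrelate(g0[y0:y1,x0:x1],g[y0:y1,x0:x1])[0],2))
for c in blobs(im,(120,90,30),(150,255,255),60,7):
    x,y,w,h=cv2.boundingRect(c)
    if 240<x<370 and 170<y<300:
        p=plane("scene",c.reshape(-1,2),148)[:,:2]-O; print("rack y_s",(p@Y).min().round(1),(p@Y).max().round(1),cv2.minAreaRect(p.astype(np.float32))[2])
o=np.hstack([cv2.resize(i[215:320,245:375],None,fx=3,fy=3,interpolation=cv2.INTER_CUBIC) for i in(np.load("pics/scene0.npy"),im)]); cv2.imwrite("pics/c6.png",o[:,:,::-1])
E
```

```text
19.6 [566.43 -69.75 118.66] [-11.5   1.7   9.6] 6.109364479780197 y_s -0.7362794024450001
px for 4 mm [-0.45  1.32] at [312. 265.]
shift [0.37 1.02]
shift [0.28 1.2 ]
shift [-0.49  0.68]
rack y_s -83.5 84.6 85.35550689697266
```

View pics/c6.png

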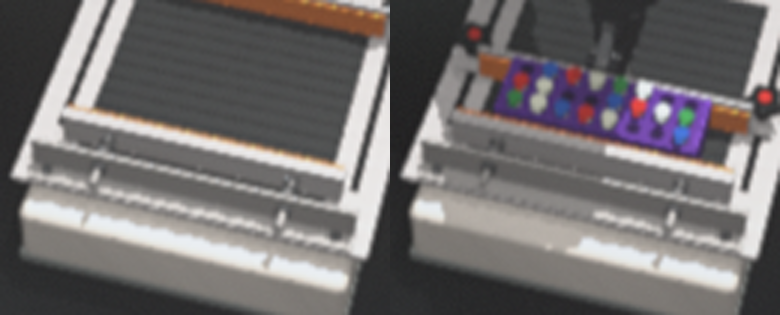

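The picture shows the rack held square between the rails. The stop rail has shifted about 1.1 px, or 3.4 mm of give, which is roughly 9 N and agrees with the 11.5 N at the wrist less drag. I add half a millimetre and hold.

Call:
arm_command:
  rows: [0.0005,0,0,0,-1,0,0,0,0,-1,0,0,0,0,-1,0,0,0,0,-1,0,0,0,0,-1,0,0,0,0,-1,0,0,0,0,-1,0,0,0,0,-1,0,0,0,0,-1,0,0,0,0,-1,0,0,0,0,-1,0,0,0,0,-1,0,0,0,0,-1,0,0,0,0,-1,0,0,0,0,-1,0,0,0,0,-1,0,0,0,0,-1,0,0,0,0,-1]

```text
time: 21.1
tcp_pos: [566.6, -69.8, 118.6]
eef_rot: [-0.001, 0.737, 0.676, -0.002]
wrist_force: [-12.6, 1.3, 10.4]
grip_width: 0.001
finger_force: 6.8
```

```bash
python3 - <<'E'
from cell import *
s=read_state(); print(s["wrist_force"].round(1)); print(job_done())
E
```

```text
[-12.6   1.3  10.4]
the job is handed in; nothing more can be done
None
```

The purple rack is upright, centred and let go on the mat. The clamp rail, pushed at its middle, holds it square against the stop rail with an estimated 9–10 N, and the job is handed in with that push held; the hand-in gave no verdict.

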